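# Slide the brass spacer sleeve onto the red bracket's spindle

### The job

In the wagon restoration shed, put the brass spacer sleeve over the upright steel spindle of the red bracket. Lower it gently until it sits fully home on the bracket's shoulder, then let go of it; do not drop it on. Leave the grey sleeve standing where it is.

Things in the scene. Friction and masses are not known exactly. Their poses are not given: they have to be found in the camera images.
- brass_sleeve_mid (a point): Centre (half-way up, on the axis) of the brass-yellow spacer sleeve, a plain tube standing upright on the bench: outside diameter 46 mm, bore 34 mm, wall 6 mm, height 56 mm, about 0.36 kg. Loose. z runs along its axis; it is the same either way up.
- red_bracket_seat (a point): Centre of the red bracket's flat shoulder, 40 mm above the bench; z up. Fixed. Foot plate 90 x 70 mm (x, y), 12 mm high; round hub 54 mm wide at its foot, 44 mm up to the shoulder. Above it the bright spindle: 20 mm thick for 52 mm, then tapering to 8 mm at its tip, 66 mm above the shoulder. A sleeve fully home rests on the shoulder, its centre 28 mm above this point, 10 mm of spindle showing.
- grey_sleeve_mid (a point): Centre (half-way up, on the axis) of the dull grey sleeve, the same size as the brass one, standing upright and loose on the bench; to be left alone.
- black_bracket_seat (a point): Centre of the shoulder of the black bracket, 40 mm above the bench: the same shape, size and bright spindle as the red one, also fixed; not to be used, only to be kept clear of.
Not all that is in view belongs to the job. Of the things that look like the part that bears red_bracket_seat, the middle-sized one is meant.

How it is judged:
By the outcome, as a careful person would: the job done as asked, in the order asked, and still so for the second after the job is handed in, with the robot touching nothing.
It also fails if it takes over 38 s, if anything falls off the work surface, if the arm or the gripper's body presses on something with over 40 N, if the wrist force passes 120 N, or if a joint passes its speed limit or range.

### The arm

A 6-joint arm with a two-finger parallel gripper is mounted at the origin on the work surface. World frame = base frame: x ahead of the robot, y to its left, z up, the work surface at z = 0. Lengths are in m, angles in rad, forces in N, time in s.
With the tool pointing down it reaches from about 0.35 to 0.85 m from the base axis. Payload 8.1 kg.
Tool frame: the origin (TCP) lies midway between the tips of the shut fingers; the grasp point (between the pads) lies 19 mm behind it; z points along the fingers, y is the line along which they close (so a half turn about z gives the same grasp; the last joint's range is limited). The gripper opens to 93 mm and grips with 3 to 60 N. Pads are 15 mm wide; open, the fingers measure 128 mm over their backs; the gripper's body (75 mm by 188 mm) begins 65 mm behind the grasp point.
Start: joints at [-0.085, 0.13, 1.488, -0, 1.523, -0.085], TCP at [0.6, 0, 0.219] pointing down, gripper open.
Joint ranges: [-2.96, 2.96], [-0.89, 2.26], [0.02, 2.5], [-1.34, 4.48], [0, 2.73], [-2.66, 2.66]. Speed limits (rad/s): [2.39, 2.39, 2.79, 3.14, 3.14, 3.14].

### API

Orientations are given as a rotation vector (axis times angle).
In Python, from plant import robot, cams gives the robot as it stands. The module is installed in compiled form; this text tells all that it offers.
- The arm moves only by the tool play_rows, never from a script. Its arguments are lists of equal length, an entry for each row: "slide": the shift along the tool's x, y, z scaled (see below), a list of three; "twist": the turn, a rotation vector about the tool's x, y, z scaled (see below), a list of three. A call has exactly 8 rows; each row shifts and turns the commanded pose from where the row before left it, along the tool's axes as they then stand; what a row does not reach is not made up. The controller multiplies each number of a shift by 25 cm and each number of a turn by 60 degrees. A row lasts 1/10 s, in which the tool goes at most 50 mm and 8.59 degrees, less where a joint would pass 70% of its speed; a pose out of reach is approached as far as the arm can. A call with a number of a shift or a turn outside -1 to 1 is refused whole. A call with a gripper value outside its range is refused whole. "fingers" is the closure, from -1 (fully open) to 1 (shut), set as the call begins (left out, the last holds). The fingers move at their own pace and stop on an object; "force" is the grip in N (left out, the last holds). Time passes only in rows, so rows that do not move let the fingers close, or fill a call up. It gives the time, the measured TCP pose, the force, the opening and the grip force at its end, in the units of the state.
- robot.read_state(): the state, without advancing time (a new reading comes with each control period).
- cams.read_camera(name): name is "scene" or "side" or "wrist"; returns (picture, depth): 400x640x3 uint8, red, green, blue; 400x640 float32, m along the optical axis (not along the pixel's ray), 0 where there is no reading.
- cams.get_calibration(name): a dict with "fx", "fy", "cx", "cy" (pixels), "world_from_camera" (4x4, takes a point from camera to world coordinates). Camera axes: x right, y down, z forward; pixel columns grow to the right and rows downward; lengths in m; the calibration is good to about 2 mm. A picture is of the moment at which its call begins: read the wrist's pose just before it. get_calibration takes no time and is no camera call; for the wrist camera it gives the pose at the moment of the call.
- robot.close_job(): hands the job in; it is judged then, once.
The state is a dict: "t": time; "q": joint angles; "dq": joint speeds; "joint_torque": joint torques, N m; "tool_pos": TCP position; "orientation": TCP orientation; "force": force on the tool from outside, world axes, zero at the start; "wrist_torque": the same for the moment, N m; "opening": finger opening in m; "gripper_force": force on a finger pad.
Only numpy, scipy, OpenCV 4.12 (cv2) and the standard library are available. Lean on these libraries where they do the work, as an engineer would, in place of code of your own. Each camera call takes 0.05 s, during which the arm holds its last target. There are 200 camera calls.

## Working session

There is one attempt and no reset: what is moved stays moved. The work goes in short steps, Python scripts to look and compute and a tool call to move; the robot and the scene stay as the last step left them, time stands still between calls to the robot, and variables do not carry over. Pictures are saved under pics/ and viewed, at most 10 in all, crops included, and the job is handed in when it is done.

Besides the shell and the picture viewer there is one more tool, called after "Call:" in YAML: its name, and indented under it one key for each argument. play_rows: Moves the arm, as the interface text tells. Shifts and turns lie within -1 to 1; 1 stands for 25 cm of shift or 60 degrees of turn. Its arguments: {"type":"object","properties":{"slide":{"type":"array"},"twist":{"type":"array"},"fingers":{"type":"number"},"force":{"type":"number"}},"required":["slide","twist"]}

```bash
mkdir -p pics; cat > h.py <<'E'
import numpy as np, cv2
from plant import robot, cams
def grab(n):
    c=cams.get_calibration(n); p,d=cams.read_camera(n)
    np.savez(f'{n}.npz',p=p,d=d,T=c['world_from_camera'],k=[c['fx'],c['fy'],c['cx'],c['cy']])
    return p,d,c
def cloud(n):
    z=np.load(f'{n}.npz'); d=z['d']; fx,fy,cx,cy=z['k']; v,u=np.indices(d.shape)
    P=np.stack([(u-cx)/fx*d,(v-cy)/fy*d,d],-1)@z['T'][:3,:3].T+z['T'][:3,3]
    P[d==0]=np.nan
    return z['p'],P
E
python3 - <<'E'
from h import *
s=robot.read_state(); print(s['tool_pos'],s['orientation'],s['opening'])
for n in ['scene','side']:
    p,d,c=grab(n); cv2.imwrite(f'pics/{n}1.png',p[...,::-1]); print(np.round(c['world_from_camera'],3).tolist())
E
```

```text
[5.99448056e-01 5.02352263e-05 2.17608891e-01] [-2.22050425e+00 -2.22044388e+00  1.80426831e-03] 0.09261290736614229
[[-0.341, 0.587, -0.734, 1.14], [0.94, 0.2, -0.276, 0.249], [-0.015, -0.785, -0.62, 0.613], [0.0, 0.0, 0.0, 1.0]]
[[-0.914, -0.28, 0.295, 0.156], [-0.406, 0.608, -0.682, 0.762], [0.012, -0.743, -0.67, 0.821], [0.0, 0.0, 0.0, 1.0]]
```

View pics/scene1.png

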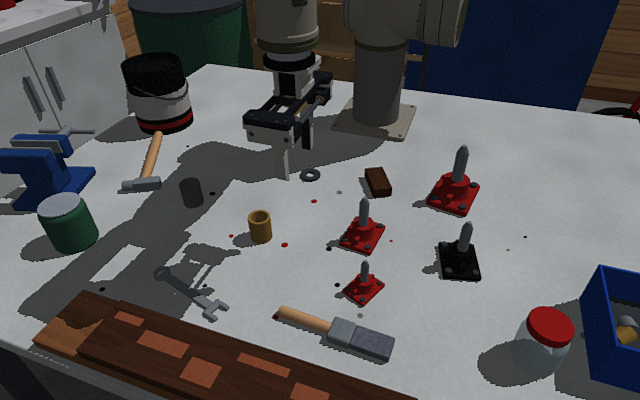

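View pics/side1.png

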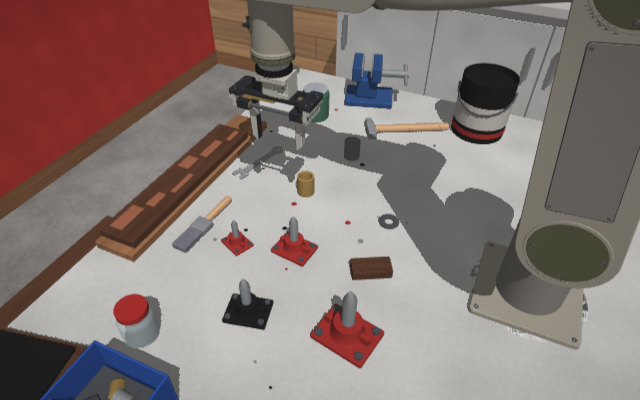

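The scene image shows the brass sleeve at (260,227) and the grey one at (191,193). There are three red brackets: large (455,190), middle (362,235) and small (364,288). The black one is at (460,258). In the side view the brass sleeve is at (306,184) and the middle red bracket at (294,243).

```bash
python3 - <<'E'
from h import *
from scipy.optimize import least_squares
boxes={'scene':dict(brass=(245,205,275,246),grey=(176,174,206,210),mid=(335,190,388,256),small=(338,255,388,308),large=(420,140,484,218),black=(432,215,484,284)),
'side':dict(brass=(294,168,318,198),grey=(341,134,363,162),mid=(268,213,322,266),small=(218,216,256,256),large=(308,286,386,366),black=(220,274,276,330))}
def fit(X,r):
    return least_squares(lambda c:np.hypot(X[:,0]-c[0],X[:,1]-c[1])-r,X[:,:2].mean(0),loss='soft_l1',f_scale=.001).x
for n in boxes:
    p,P=cloud(n); f=p.astype(int)
    for k,(a,b,c,d) in boxes[n].items():
        X=P[b:d,a:c].reshape(-1,3); C=f[b:d,a:c].reshape(-1,3); m=np.isfinite(X[:,0]); X,C=X[m],C[m]
        zt=np.percentile(X[X[:,2]>.015][:,2],99.5)
        if k in('brass','grey'):
            O=X[X[:,2]>.012]; T=O[O[:,2]>zt-.004]
            print(n,k,'ztop',zt.round(4),'n',len(O),'mean top',T[:,:2].mean(0).round(4),'ext',np.ptp(O,0).round(3),'minmax',((O.min(0)+O.max(0))/2).round(4))
            S=O[O[:,2]<.045]; print('   fit',fit(S,.023).round(4))
        else:
            S=X[(X[:,2]>.6*zt)&(X[:,2]<zt*.88)]; pl=X[(X[:,2]>.006)&(X[:,2]<.016)]
            print(n,k,'ztop',zt.round(4),len(S),'spindle mean',S.mean(0).round(4),'fit',fit(S,.01).round(4),'plate',np.ptp(pl,0).round(3),((pl.min(0)+pl.max(0))/2).round(3))
            if k=='mid':
                h=pl[:,:2].astype(np.float32); print(cv2.minAreaRect(h))
E
```

```text
scene brass ztop 0.0586 n 612 mean top [ 0.5842 -0.0961] ext [0.045 0.045 0.047] minmax [ 0.5835 -0.0966  0.0354]
   fit [ 0.5819 -0.0974]
scene grey ztop 0.0583 n 517 mean top [ 0.5304 -0.2973] ext [0.048 0.048 0.047] minmax [ 0.531  -0.2976  0.0357]
   fit [ 0.5292 -0.2989]
scene mid ztop 0.1071 119 spindle mean [0.5219 0.1053 0.0797] fit [0.5142 0.1037] plate [0.202 0.078 0.01 ] [0.463 0.104 0.011]
((0.4617989659309387, 0.10962045192718506), (0.07103356719017029, 0.20015069842338562), 84.0144271850586)
scene small ztop 0.0777 71 spindle mean [0.6523 0.1439 0.058 ] fit [0.6439 0.1418] plate [0.073 0.069 0.01 ] [0.65  0.143 0.011]
scene large ztop 0.141 197 spindle mean [0.3257 0.2666 0.1047] fit [0.3192 0.2666] plate [0.135 0.11  0.01 ] [0.317 0.267 0.011]
scene black ztop 0.1073 140 spindle mean [0.5306 0.2988 0.0792] fit [0.5227 0.2997] plate [0.194 0.086 0.01 ] [0.479 0.299 0.011]
side brass ztop 0.0588 n 365 mean top [ 0.5806 -0.0981] ext [0.045 0.047 0.049] minmax [ 0.5807 -0.0964  0.0365]
   fit [ 0.5815 -0.0986]
side grey ztop 0.059 n 310 mean top [ 0.5278 -0.2982] ext [0.045 0.052 0.048] minmax [ 0.528  -0.2996  0.0359]
   fit [ 0.5288 -0.3003]
side mid ztop 0.1083 90 spindle mean [0.5112 0.1089 0.0817] fit [0.5144 0.1022] plate [0.104 0.177 0.01 ] [0.509 0.055 0.011]
((0.50271075963974, 0.05468316003680229), (0.17349395155906677, 0.1010003387928009), 82.60963439941406)
side small ztop 0.0785 45 spindle mean [0.6441 0.145  0.0584] fit [0.6498 0.1385] plate [0.075 0.119 0.01 ] [0.647 0.119 0.011]
side large ztop 0.1405 190 spindle mean [0.313  0.2749 0.1051] fit [0.3149 0.2689] plate [0.132 0.109 0.01 ] [0.316 0.267 0.011]
side black ztop 0.1067 105 spindle mean [0.5188 0.304  0.0801] fit [0.5233 0.2978] plate [0.104 0.087 0.01 ] [0.524 0.299 0.011]
```

Both views agree, and the heights and sizes match (tip 107 mm, sleeve top 58 mm). Brass is at about (0.582, -0.098) and the middle red bracket at (0.514, 0.103). The tool axes are x = world y, y = world x and z = down.

Call:
play_rows:
  slide:
    - [-0.1,-0.018,0.04]
    - [-0.1,-0.018,0.04]
    - [-0.1,-0.018,0.06]
    - [-0.092,-0.016,0.08]
    - [0,0,0.1]
    - [0,0,0.1]
    - [0,0,0.1]
    - [0,0,0.06]
  twist:
    - [0,0,0]
    - [0,0,0]
    - [0,0,0]
    - [0,0,0]
    - [0,0,0]
    - [0,0,0]
    - [0,0,0]
    - [0,0,0]
  fingers: -1
  force: 20

```text
t: 0.9
tool_pos: [0.5808, -0.0977, 0.0708]
orientation: [-2.219, -2.219, 0.003]
force: [-1.1, 0.1, -0.1]
opening: 0.0931
gripper_force: 0.0
```

Call:
play_rows:
  slide:
    - [0,0.004,0.05]
    - [0,0,0.05]
    - [0,0,0.05]
    - [0,0,0.04]
    - [0,0,0]
    - [0,0,0]
    - [0,0,0]
    - [0,0,0]
  twist:
    - [0,0,0]
    - [0,0,0]
    - [0,0,0]
    - [0,0,0]
    - [0,0,0]
    - [0,0,0]
    - [0,0,0]
    - [0,0,0]

```text
t: 1.7
tool_pos: [0.5842, -0.0982, 0.027]
orientation: [2.221, 2.221, 0.001]
force: [-0.3, 0.1, 0.8]
opening: 0.0928
gripper_force: 0.0
```

Call:
play_rows:
  slide:
    - [0,0,0]
    - [0,0,0]
    - [0,0,0]
    - [0,0,0]
    - [0,0,0]
    - [0,0,0]
    - [0,0,0]
    - [0,0,0]
  twist:
    - [0,0,0]
    - [0,0,0]
    - [0,0,0]
    - [0,0,0]
    - [0,0,0]
    - [0,0,0]
    - [0,0,0]
    - [0,0,0]
  fingers: 1
  force: 25

```text
t: 2.5
tool_pos: [0.5833, -0.0979, 0.0261]
orientation: [-2.221, -2.221, 0.001]
force: [-1.5, -0.1, 0.6]
opening: 0.0449
gripper_force: 25.0
```

Call:
play_rows:
  slide:
    - [0,0,-0.04]
    - [0,0,-0.08]
    - [0,0,-0.1]
    - [0,0,-0.1]
    - [0,0,-0.1]
    - [0,0,-0.08]
    - [0,0,-0.04]
    - [0,0,0]
  twist:
    - [0,0,0]
    - [0,0,0]
    - [0,0,0]
    - [0,0,0]
    - [0,0,0]
    - [0,0,0]
    - [0,0,0]
    - [0,0,0]

```text
t: 3.3
tool_pos: [0.5845, -0.0982, 0.163]
orientation: [2.22, 2.22, 0.002]
force: [-0.0, -1.1, -5.0]
opening: 0.0445
gripper_force: 25.0
```

Call:
play_rows:
  slide:
    - [0.06,-0.02,0]
    - [0.12,-0.04,0]
    - [0.14,-0.05,0]
    - [0.14,-0.05,0]
    - [0.14,-0.05,0]
    - [0.12,-0.04,0]
    - [0.06,-0.02,0]
    - [0.02,-0.01,0]
  twist:
    - [0,0,0]
    - [0,0,0]
    - [0,0,0]
    - [0,0,0]
    - [0,0,0]
    - [0,0,0]
    - [0,0,0]
    - [0,0,0]

```text
t: 4.1
tool_pos: [0.512, 0.1037, 0.1598]
orientation: [-2.218, -2.223, 0.002]
force: [-0.9, -0.2, -3.7]
opening: 0.0446
gripper_force: 25.0
```

```bash
python3 - <<'E'
from h import *
ims=[]
for n,(a,b,c,d) in dict(scene=(310,130,430,270),side=(240,150,360,290)).items():
    p,_,_=grab(n); ims.append(cv2.resize(p[b:d,a:c],(390,455),interpolation=cv2.INTER_CUBIC))
cv2.imwrite('pics/above.png',np.hstack(ims)[...,::-1])
from scipy.optimize import least_squares
s=robot.read_state();print(s['tool_pos'],s['orientation'],s['force'],s['opening'])
for n in ['scene','side']:
    p,P=cloud(n); hsv=cv2.cvtColor(p,cv2.COLOR_RGB2HSV)
    m=(abs(P[...,0]-.514)<.045)&(abs(P[...,1]-.103)<.045)&(hsv[...,0]>12)&(hsv[...,0]<30)&(hsv[...,1]>110)&(P[...,2]>.1)&(P[...,2]<.2)
    X=P[m]; z=X[:,2]
    if len(X)<30: print(n,len(X)); continue
    S=X[z<z.max()-.006]
    r=least_squares(lambda c:np.hypot(S[:,0]-c[0],S[:,1]-c[1])-.023,[.514,.103],loss='soft_l1',f_scale=.001)
    print(n,len(X),z.min().round(3),z.max().round(3),r.x.round(4))
E
```

```text
[0.5128965  0.10228062 0.16036573] [-2.21975776e+00 -2.22237709e+00  1.75849024e-03] [ 0.03537153 -0.73742586 -3.69068119] 0.04430801952087572
scene 403 0.135 0.192 [0.5112 0.1039]
side 538 0.135 0.192 [0.5108 0.1028]
```

View pics/above.png

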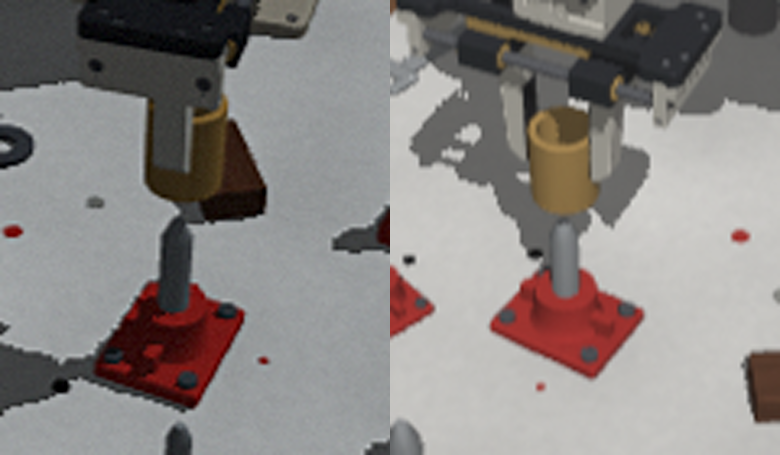

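Call:
play_rows:
  slide:
    - [0,0.012,0.02]
    - [0,0,0.04]
    - [0,0,0.04]
    - [0,0,0.04]
    - [0,0,0.04]
    - [0,0,0.03]
    - [0,0,0]
    - [0,0,0]
  twist:
    - [0,0,0]
    - [0,0,0]
    - [0,0,0]
    - [0,0,0]
    - [0,0,0]
    - [0,0,0]
    - [0,0,0]
    - [0,0,0]

```text
t: 5.0
tool_pos: [0.5165, 0.102, 0.1086]
orientation: [-2.221, -2.221, 0.0]
force: [-0.1, 0.3, -4.5]
opening: 0.0443
gripper_force: 25.0
```

Both views show the sleeve held upright, just above the middle red bracket's spindle. It has now passed over the tip with no side force, so I'm lowering on.

Call:
play_rows:
  slide:
    - [0,0,0.02]
    - [0,0,0.03]
    - [0,0,0.03]
    - [0,0,0.03]
    - [0,0,0.02]
    - [0,0,0.01]
    - [0,0,0]
    - [0,0,0]
  twist:
    - [0,0,0]
    - [0,0,0]
    - [0,0,0]
    - [0,0,0]
    - [0,0,0]
    - [0,0,0]
    - [0,0,0]
    - [0,0,0]

```text
t: 5.8
tool_pos: [0.5167, 0.102, 0.0738]
orientation: [2.221, 2.221, 0.0]
force: [0.1, 0.9, -4.9]
opening: 0.0447
gripper_force: 25.0
```

Call:
play_rows:
  slide:
    - [0,0,0.004]
    - [0,0,0.004]
    - [0,0,0.004]
    - [0,0,0.004]
    - [0,0,0.004]
    - [0,0,0]
    - [0,0,0]
    - [0,0,0]
  twist:
    - [0,0,0]
    - [0,0,0]
    - [0,0,0]
    - [0,0,0]
    - [0,0,0]
    - [0,0,0]
    - [0,0,0]
    - [0,0,0]

```text
t: 6.6
tool_pos: [0.5166, 0.102, 0.0687]
orientation: [2.221, 2.221, 0.0]
force: [-0.0, -0.1, -3.9]
opening: 0.045
gripper_force: 25.0
```

Call:
play_rows:
  slide:
    - [0,0,0.002]
    - [0,0,0.002]
    - [0,0,0.002]
    - [0,0,0.002]
    - [0,0,0.002]
    - [0,0,0]
    - [0,0,0]
    - [0,0,0]
  twist:
    - [0,0,0]
    - [0,0,0]
    - [0,0,0]
    - [0,0,0]
    - [0,0,0]
    - [0,0,0]
    - [0,0,0]
    - [0,0,0]

```text
t: 7.4
tool_pos: [0.5165, 0.102, 0.0661]
orientation: [-2.221, -2.221, 0.0]
force: [0.7, -0.5, -4.2]
opening: 0.0448
gripper_force: 25.0
```

Call:
play_rows:
  slide:
    - [0,0,0.002]
    - [0,0,0]
    - [0,0,0.002]
    - [0,0,0]
    - [0,0,0]
    - [0,0,0]
    - [0,0,0]
    - [0,0,0]
  twist:
    - [0,0,0]
    - [0,0,0]
    - [0,0,0]
    - [0,0,0]
    - [0,0,0]
    - [0,0,0]
    - [0,0,0]
    - [0,0,0]

```text
t: 8.2
tool_pos: [0.5166, 0.1021, 0.0661]
orientation: [2.221, 2.222, 0.0]
force: [-5.6, -0.3, 7.2]
opening: 0.0447
gripper_force: 25.0
```

Contact came at exactly the expected height (0.0261 + 0.040), so the sleeve is seated. Letting go.

Call:
play_rows:
  slide:
    - [0,0,0]
    - [0,0,0]
    - [0,0,0]
    - [0,0,0]
    - [0,0,0]
    - [0,0,0]
    - [0,0,0]
    - [0,0,0]
  twist:
    - [0,0,0]
    - [0,0,0]
    - [0,0,0]
    - [0,0,0]
    - [0,0,0]
    - [0,0,0]
    - [0,0,0]
    - [0,0,0]
  fingers: -1

```text
t: 9.0
tool_pos: [0.5165, 0.102, 0.0651]
orientation: [-2.221, -2.221, 0.0]
force: [0.4, -0.6, -0.6]
opening: 0.0927
gripper_force: 0.0
```

Call:
play_rows:
  slide:
    - [0,0,-0.02]
    - [0,0,-0.06]
    - [0,0,-0.1]
    - [0,0,-0.1]
    - [0,0,-0.1]
    - [0,0,-0.1]
    - [0,0,-0.06]
    - [0,0,0]
  twist:
    - [0,0,0]
    - [0,0,0]
    - [0,0,0]
    - [0,0,0]
    - [0,0,0]
    - [0,0,0]
    - [0,0,0]
    - [0,0,0]

```text
t: 9.8
tool_pos: [0.5183, 0.1022, 0.2037]
orientation: [2.219, 2.219, 0.007]
force: [-0.1, 0.3, -0.2]
opening: 0.093
gripper_force: 0.0
```

```bash
python3 - <<'E'
from h import *
ims=[]
for n,(a,b,c,d) in dict(scene=(310,150,430,290),side=(240,150,360,290)).items():
    p,_,_=grab(n); ims.append(cv2.resize(p[b:d,a:c],(390,455),interpolation=cv2.INTER_CUBIC))
    p,P=cloud(n); hsv=cv2.cvtColor(p,cv2.COLOR_RGB2HSV)
    m=(abs(P[...,0]-.514)<.05)&(abs(P[...,1]-.103)<.05)&(hsv[...,0]>12)&(hsv[...,0]<30)&(hsv[...,1]>110)&(P[...,2]>.02)
    print(n,m.sum(),np.percentile(P[m][:,2],[0,2,98,100]).round(4))
cv2.imwrite('pics/done.png',np.hstack(ims)[...,::-1])
E
```

```text
scene 714 [0.0399 0.0435 0.388  0.4155]
side 497 [0.0368 0.043  0.3153 0.3173]
```

View pics/done.png

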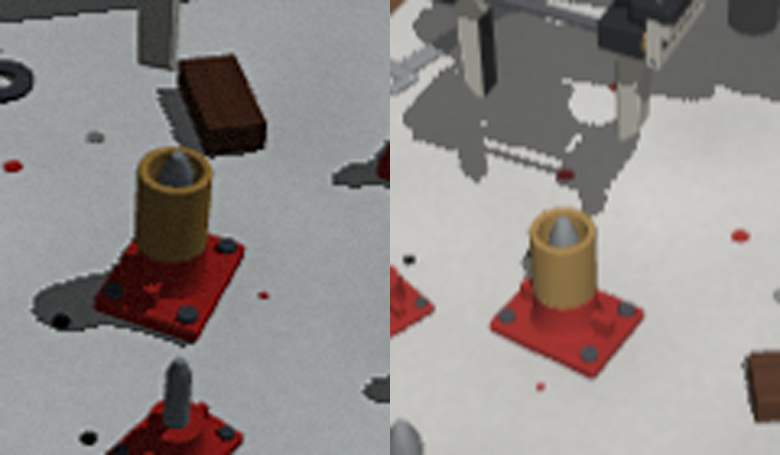

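The sleeve sits upright and level on the shoulder, with its bottom at z ≈ 0.040. The spindle tip shows out of the bore in both views, and the gripper is clear.

```bash
python3 -c "
from plant import robot
print(robot.close_job())"
```

```text
the job is handed in; nothing more can be done
None
```

The brass sleeve is fully home on the middle-sized red bracket's shoulder and released, the gripper is clear, the grey sleeve was not touched, and the job is handed in at about 10 s; the verdict was not shown.

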